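# Seat the centring cap and index the crown blank to the third stop

### The job

A toothed sheet-steel crown blank stands on the turntable of the grey indexing fixture. First press its round centring cap straight down until it is fully home; then grip the black bar knob and turn it clockwise (seen from above), counting the clicks, to the third stop, without going past it. Finish while still holding the knob between the fingers at the third stop, and leave the hammer, wrench, tube and leaf where they lie.

Things in the scene. Friction and masses are not known exactly. Their poses are not given: they have to be found in the camera images.
- indexer: Grey indexing fixture, fixed, 160 x 360 mm, housing top 52 mm up. Origin at the centre of its underside on the bench, z up. Turntable axis at local y = +85 mm, knob axis at y = -85 mm, both at x = 0. Under the knob: an 84 mm disc with studs up to 67 mm high, and at x = +58 mm a plunger block 74 mm high. Raised marks on the housing show the pointer's place at the four stops.
- knob_grip (a point): Black bar grip of the index knob, 52 mm long (x), 16 mm thick (y: pinch here), 36 mm tall, from 82 to 118 mm above the bench on a thin stem, free on both sides. This point is where to grip: on the knob's axis inside the bar, 103 mm up, 15 mm below its top. Its pointed nose and steel line are at its -x end; x and y are parallel to the fixture's when the joint reads 0.
- index_knob (a joint): Turn of the knob in rad, growing clockwise seen from above, range -0.15 to 1.95; starts at -0.1 to 0.2. Free up to 0.25, then a sprung plunger rides over studs. Stops (detents) at 0.60, 0.95, 1.30 (the third) and 1.65; up to about 0.3 Nm is needed, and it snaps over half-way between stops. A stop holds the knob when let go. The crown turns with it 1:1.
- cap (a joint): Height of the cap above its seat in m; 0 = fully home, starts 0.007 to 0.015. It slides straight down with about 7 N of friction (about 4.5 N of push), stays where it is left, and stops hard at 0.
- cap_top (a point): Centre of the flat top of the cap's push button, a steel disc 38 mm wide on a stem, over an 86 mm wide cap plate inside the crown. 149 mm above the bench when home, higher by cap. The crown is 96 mm wide, its points reach about 117 mm above the bench.
- hammer: Bystander: hammer, 260 mm long, lying on the bench beyond the fixture. Origin at its middle on the bench.
- wrench: Bystander: open-ended wrench, 180 mm long, 8 mm high, lying beside the knob end of the fixture. Origin at its middle on the bench.
- tube: Bystander: raw steel tube piece, 76 mm wide, 70 mm high, standing beside the crown end of the fixture. Origin at the centre of its underside.
- leaf: Bystander: flat leaf-shaped steel cut-out, about 135 mm long, 45 mm wide, 6 mm thick, on the bench beyond the crown end. Origin at its middle on the bench.

How it is judged:
On the way, in this order (a step that is already met when the one before it is completed fails the run):
1. the cap is pressed fully home, before the knob is turned (value of joint cap below 0.002 m and value of joint index_knob below 0.4 rad), for 0.2 s.
2. the knob is brought to the first stop (value of joint index_knob above 0.51 rad).
3. the knob is gripped at the third stop (value of joint index_knob between 1.2 and 1.4 rad and contact force between the fingers and index_knob above 4 N), for 0.3 s.
At the end, for the whole second after the job is handed in: The knob stands at rest within 0.1 rad of the third stop (1.30 rad), still held between the fingers (more than 4 N, tool centre within 30 mm of the grip point), and the cap is home to within 2 mm (all of step 3 and velocity of joint index_knob between -0.1 and 0.1 rad/s and distance between the grasp point and knob_grip below 0.03 m and value of joint cap below 0.002 m); the arm keeps its last pose, push and grip.
It fails at once if the knob is turned past the third stop (over the next stud) (value of joint index_knob above 1.5 rad).
It fails at once if a bystander is moved more than 30 mm (distance of any of hammer, wrench, tube, leaf from where it was at the start of the episode above 0.03 m).
It also fails if it takes over 51 s, if anything falls off the work surface, if the arm or the gripper's body presses on something with over 40 N, if the wrist force passes 120 N, or if a joint passes its speed limit or range.

### The arm

A 6-joint arm with a two-finger parallel gripper is mounted at the origin on the work surface. World frame = base frame: x ahead of the robot, y to its left, z up, the work surface at z = 0. Lengths are in m, angles in rad, forces in N, time in s.
With the tool pointing down it reaches from about 0.325 to 0.775 m from the base axis. Payload 5.5 kg.
Tool frame: the origin (TCP) lies between the finger pads, 19 mm behind the fingertips; this is the grasp point; z points along the fingers, y is the line along which they close (so a half turn about z gives the same grasp; the last joint's range is limited). The gripper opens to 85 mm and grips with 20 to 120 N. Pads are 22 mm wide; open, the fingers measure 114 mm over their backs; the gripper's body (76 mm by 85 mm) begins 54 mm behind the grasp point. The pads swing forward as they close: fully open they stand 13 mm farther back than shut.
Start: joints at [-1.372, 0.091, 1.231, -0, 1.82, -0.057], TCP at [0.152, -0.58, 0.25] pointing down, gripper open.
Joint ranges: [-2.87, 2.87], [-0.86, 2.18], [0.17, 2.46], [-1.51, 4.65], [0.06, 2.69], [-2.65, 2.65]. Speed limits (rad/s): [2.57, 2.57, 3.01, 3.14, 3.14, 3.14].

### API

Orientations are given as a rotation vector (axis times angle).
In Python, from bench import get_obs, imaging, ticket, spotter gives the robot as it stands.
- The arm moves only by the tool play_rows, never from a script. Its argument "rows" is text: rows parted by semicolons, each of 6 numbers parted by spaces: the shift along the tool's x, y, z in mm, then the turn, a rotation vector about the tool's x, y, z in degrees. In form: tx ty tz rx ry rz; .... A call has 1 to 5 rows; each row is the pose to reach, as a shift and turn from the pose commanded when the call began, along the tool's axes at that moment; what a row does not reach only later rows make up. A row lasts 1/8 s, in which the tool goes at most 62.5 mm and 10.7 degrees, less where a joint would pass 70% of its speed; a pose out of reach is approached as far as the arm can. A call with a gripper value outside its range is refused whole. "gripper" is the opening, from 0 (shut) to 1 (fully open), set as the call begins (left out, the last holds). The fingers move at their own pace and stop on an object; "grip_force" is the grip in N (left out, the last holds). Time passes only in rows, so rows that repeat a pose let the fingers close. It gives the time, the measured TCP pose, the force, the opening and the grip force at its end, in the units of the state.
- get_obs(): the state, without advancing time (a new reading comes with each control period).
- imaging.grab_frame(name): name is "scene" or "top"; returns (picture, depth): 400x640x3 uint8, red, green, blue; 400x640 float32, m along the optical axis (not along the pixel's ray), 0 where there is no reading.
- imaging.camera_model(name): a dict with "K" (3x3 intrinsics, pixels), "view" (4x4, takes a point from world to camera coordinates). Camera axes: x right, y down, z forward; pixel columns grow to the right and rows downward; lengths in m; the calibration is good to about 2 mm. A picture is of the moment at which its call begins. camera_model takes no time and is no camera call.
- ticket.hand_in(): hands the job in; it is judged then, once.
Trained networks look in the newest picture that a camera, given by its name, has taken for a name from the list of things; names that differ only in an ending like _2 or _b are one class to them, and where a whole thing is asked for, a point or a joint stands for the part that bears it (a point fixed in the world has none). Each returns a list of dicts, best first, with "p" (0 to 1); they miss things now and then, are a little off and sometimes report something else, mostly with a low value. They report only what shows in the picture. A call takes as long as a camera call.
- spotter.masks_of(thing, camera): "region" (400x640 bool, what is visible of it) and "position" ([row, column] in pixels, amid what is visible of it).
- spotter.pinpoint(thing, camera): "position" ([row, column] in pixels: a listed point, or the origin of a listed thing).
The state is a dict: "clock": time; "joints": joint angles; "joint_velocities": joint speeds; "joint_efforts": joint torques, N m; "tcp_pos": TCP position; "ee_rot": TCP orientation; "force": force on the tool from outside, world axes, zero at the start; "wrist_torque": the same for the moment, N m; "width": opening from 0.0 (shut) to 1.0 (fully open); "grip_force": force on a finger pad.
Only numpy, scipy, OpenCV 4.12 (cv2) and the standard library are available. Lean on these libraries where they do the work, as an engineer would, in place of code of your own. Each camera call takes 0.05 s, during which the arm holds its last target. There are 200 camera calls.

## Working session

There is one attempt and no reset: what is moved stays moved. The work goes in short steps, Python scripts to look and compute and a tool call to move; the robot and the scene stay as the last step left them, time stands still between calls to the robot, and variables do not carry over. Pictures are saved under pics/ and viewed, at most 10 in all, crops included, and the job is handed in when it is done.

Besides the shell and the picture viewer there is one more tool, called after ">>>" as name(argument=value, ...) on one line, values as JSON. play_rows: Moves the arm, as the interface text tells. Its arguments: {"type":"object","properties":{"rows":{"type":"string"},"gripper":{"type":"number"},"grip_force":{"type":"number"}},"required":["rows"]}

```bash
mkdir -p pics; cat > h.py <<'E'
import numpy as np, cv2
from bench import get_obs, imaging, ticket, spotter
def cam(n):
    m=imaging.camera_model(n); return np.array(m["K"]),np.array(m["view"])
def tri(p1,n1,p2,n2):
    P=[]
    for n in (n1,n2):
        K,V=cam(n); P.append(K@V[:3])
    X=cv2.triangulatePoints(P[0],P[1],np.array(p1[::-1],float).reshape(2,1),np.array(p2[::-1],float).reshape(2,1))
    return (X[:3]/X[3]).ravel()
def onplane(p,n,z):
    K,V=cam(n); R,t=V[:3,:3],V[:3,3]; c=-R.T@t
    d=R.T@np.linalg.inv(K)@np.array([p[1],p[0],1.]); return c+d*(z-c[2])/d[2]
def proj(X,n):
    K,V=cam(n); q=K@(V[:3,:3]@np.array(X)+V[:3,3]); return q[:2]/q[2]
def cloud(depth,n):
    K,V=cam(n); v,u=np.indices(depth.shape); r=np.stack([u,v,np.ones_like(u)],-1)@np.linalg.inv(K).T*depth[...,None]
    return (r-V[:3,3])@V[:3,:3]
E
cat > a.py <<'E'
from h import *
np.set_printoptions(precision=4,suppress=True)
pts={}
for n in ("scene","top"):
    im,d=imaging.grab_frame(n); cv2.imwrite(f"pics/{n}0.png",im[...,::-1]); np.save(f"d_{n}.npy",d)
    for t in ("cap_top","knob_grip","indexer"):
        r=spotter.pinpoint(t,n)
        print(n,t,[(np.round(x["position"],1),round(x["p"],2)) for x in r[:2]])
        if r: pts[t,n]=r[0]["position"]
for t,z in (("cap_top",.16),("knob_grip",.103),("indexer",0)):
    if (t,"scene") in pts and (t,"top") in pts: print(t,tri(pts[t,"scene"],"scene",pts[t,"top"],"top"))
    for n in("scene","top"):
        if (t,n) in pts: print(t,n,onplane(pts[t,n],n,z))
for t in("hammer","wrench","tube","leaf"):
    r=spotter.pinpoint(t,"top")
    if r: print(t,r[0]["p"],onplane(r[0]["position"],"top",0))
o=get_obs();print(o["clock"],o["tcp_pos"],o["ee_rot"])
E
python3 a.py
```

```text
scene cap_top [(array([193.5, 341. ]), 0.77)]
scene knob_grip [(array([180.2, 289.3]), 0.92)]
scene indexer [(array([213.7, 313.1]), 0.6)]
top cap_top [(array([203.2, 312.1]), 0.73)]
top knob_grip [(array([224.4, 381.2]), 0.82)]
top indexer [(array([220.2, 342.8]), 0.91)]
cap_top [0.6163 0.0702 0.1607]
cap_top scene [0.6163 0.0684 0.16  ]
cap_top top [0.6158 0.0722 0.16  ]
knob_grip [ 0.578  -0.105   0.0851]
knob_grip scene [ 0.5907 -0.0945  0.103 ]
knob_grip top [ 0.5757 -0.1047  0.103 ]
indexer [ 0.6042 -0.0138  0.0103]
indexer scene [ 0.5984 -0.0204  0.    ]
indexer top [ 0.6048 -0.0105  0.    ]
hammer 0.69 [ 0.7843 -0.0263  0.    ]
wrench 0.65 [ 0.5066 -0.309   0.    ]
leaf 0.8 [0.7808 0.2355 0.    ]
0.6 [ 0.1518 -0.5805  0.25  ] [-3.1159 -0.4008 -0.    ]
```

```bash
cat > b.py <<'E'
from h import *
np.set_printoptions(precision=4,suppress=True)
for n in ("scene","top"):
    d=np.load(f"d_{n}.npy"); P=cloud(d,n); 
    for t in ("cap_top","knob_grip","indexer"):
        r=spotter.masks_of(t,n)
        if not r: print(n,t,"none"); continue
        m=r[0]["region"]&(d>0); Q=P[m]; zt=np.percentile(Q[:,2],97)
        T=Q[(abs(Q[:,2]-zt)<.006)] if t!="indexer" else Q[abs(Q[:,2]-.052)<.004]
        (c,s,a)=cv2.minAreaRect((T[:,:2]*1000).astype(np.float32))
        print(n,t,round(r[0]["p"],2),len(Q),"ztop",zt,"medz",np.median(T[:,2]),"rect",np.round(c,1),np.round(s,1),round(a,1))
    if n=="top":
        for lo,hi,box in ((.112,.125,(.5,.65,-.17,-.03)),(.15,.175,(.55,.68,0,.14))):
            s=(P[...,2]>lo)&(P[...,2]<hi)&(P[...,0]>box[0])&(P[...,0]<box[1])&(P[...,1]>box[2])&(P[...,1]<box[3])&(d>0)
            T=P[s]; print("band",lo,len(T),T.mean(0),cv2.minAreaRect((T[:,:2]*1000).astype(np.float32)) if len(T)>5 else "")
a=cv2.imread("pics/top0.png")[130:310,230:470]; b=cv2.imread("pics/scene0.png")[110:290,220:460]
cv2.imwrite("pics/c0.png",cv2.resize(np.vstack([a,b]),None,fx=1.65,fy=1.65,interpolation=2) if 0 else cv2.resize(np.hstack([a,b]),(800,300),interpolation=2))
E
python3 b.py
```

```text
scene cap_top 0.33 801 ztop 0.15975266847133823 medz 0.15823524125314561 rect [618.7  72.4] [35.3 34.9] 24.1
scene knob_grip 0.61 701 ztop 0.11940365011807229 medz 0.11795306666199662 rect [588.5 -94.4] [17.9 51.6] 71.6
scene indexer 0.95 6705 ztop 0.12111164004825321 medz 0.052409872234362685 rect [603.6 -11.6] [320.4 136.5] 79.0
top cap_top 0.71 819 ztop 0.1585887056832202 medz 0.15729317420093802 rect [615.2  70.1] [35.3 34.6] 0.6
top knob_grip 0.61 730 ztop 0.11888293298659364 medz 0.11713575584962305 rect [584.  -96.2] [15.8 51. ] 68.2
top indexer 0.57 6943 ztop 0.11906278821308981 medz 0.051406022741334 rect [600.  -12.9] [319.2 135. ] 79.3
band 0.112 125 [ 0.5836 -0.0961  0.1171] ((583.9739379882812, -96.23230743408203), (15.848716735839844, 51.015682220458984), 68.20755004882812)
band 0.15 184 [0.6152 0.07   0.1569] ((615.1502075195312, 70.08446502685547), (35.2774772644043, 34.554866790771484), 0.5927730798721313)
```

View pics/top0.png

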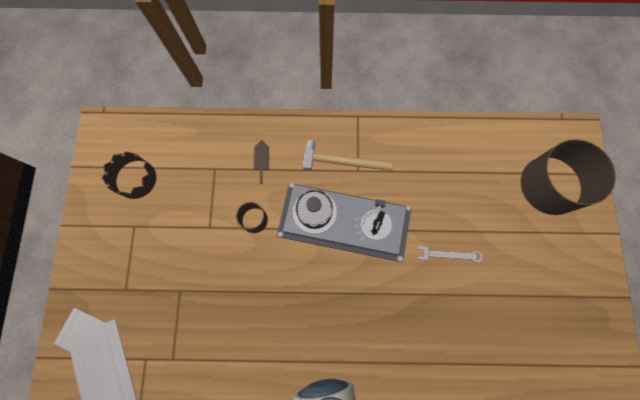

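View pics/c0.png

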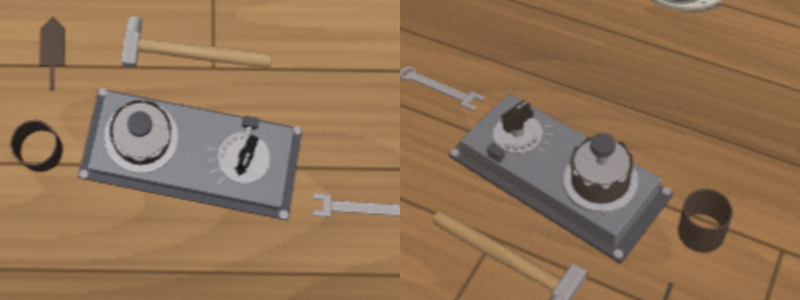

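The top view shows the fixture with the cap at about (314,206) px and the bar knob at about (377,222) px. The nose points to the robot, and the plunger is on the far side. From depth and both views I get:

- **Cap:** (0.617, 0.071, 0.158)
- **Knob:** (0.586, −0.0955), bar yaw about −20°
- **Fixture:** yaw about −10.7°

Moving over the cap now.

>>> play_rows(rows="41 -34 0 0 0 -9.6; 82 -68 0 0 0 -19.2; 123 -102 0 0 0 -28.8; 164 -136 0 0 0 -38.4; 205 -170 0 0 0 -48", gripper=0)

```text
clock: 1.52
tcp_pos: [0.3079, -0.3627, 0.2501]
ee_rot: [2.679, 1.64, 0.0]
force: [1.2, -1.1, -0.5]
width: 0.001
grip_force: 0.0
```

```bash
cat > g.py <<'E'
import sys
from h import *
from scipy.spatial.transform import Rotation as R
np.set_printoptions(precision=4,suppress=True)
x,y,z,yaw=map(float,sys.argv[1:5])
o=get_obs(); r=R.from_rotvec(o["ee_rot"])
T=R.from_euler("xz",[180,yaw],degrees=True)
print("clock",o["clock"],"tcp",o["tcp_pos"],"yaw",r.as_euler("zyx",degrees=True)[0],"j",np.array(o["joints"]),"F",o["force"],"w",o["width"],o["grip_force"])
print("shift mm",r.inv().apply(np.array([x,y,z])-o["tcp_pos"])*1000,"turn deg",np.degrees((r.inv()*T).as_rotvec()))
E
python3 g.py .617 .071 .22 160
```

```text
clock 1.525 tcp [ 0.3079 -0.3627  0.2501] yaw -62.95580098184756 j [-0.9386 -0.2441  1.5488  0.0001  1.8362 -0.4665] F [ 1.1649 -1.0998 -0.4743] w 0.0014266869517504705 0.0
shift mm [526.8238  78.1308  30.0959] turn deg [  0.0198   0.0418 -97.0442]
```

>>> play_rows(rows="53 8 0 0 0 -9.7; 106 16 0 0 0 -19.4; 158 23 0 0 0 -29.1; 211 31 0 0 0 -38.8; 263 39 0 0 0 -48.5")

```text
clock: 2.15
tcp_pos: [0.4634, -0.1469, 0.2503]
ee_rot: [1.768, 2.596, 0.0]
force: [-1.1, 0.2, -0.4]
width: 0.002
grip_force: 0.0
```

```bash
python3 g.py .617 .071 .22 160
```

```text
clock 2.15 tcp [ 0.4634 -0.1469  0.2503] yaw -111.48051138107452 j [-0.3769 -0.2162  1.5248 -0.0001  1.832  -0.7518] F [-1.0681  0.2168 -0.4107] w 0.001624862698612995 0.0
shift mm [146.4864 222.7112  30.3183] turn deg [  0.0164   0.0515 -48.5195]
```

>>> play_rows(rows="30 45 0 0 0 -9.7; 59 89 0 0 0 -19.4; 88 134 0 0 0 -29.1; 117 178 10 0 0 -38.8; 146 223 30 0 0 -48.5")

```text
clock: 2.78
tcp_pos: [0.6192, 0.0698, 0.221]
ee_rot: [0.546, 3.091, 0.001]
force: [-0.5, -0.2, -0.1]
width: -0.003
grip_force: 0.0
```

>>> play_rows(rows="0 0 0 0 0 0; 0 0 0 0 0 0")

```text
clock: 3.02
tcp_pos: [0.6177, 0.068, 0.2199]
ee_rot: [-0.556, -3.092, 0.001]
force: [-0.4, -0.3, 0.7]
width: 0.001
grip_force: 0.0
```

```bash
python3 g.py .6165 .071 .168 160; cat > s.py <<'E'
from h import *
import sys
im,d=imaging.grab_frame("scene"); cv2.imwrite(f"pics/{sys.argv[1]}.png",cv2.resize(im[90:270,220:460,::-1],(800,600),interpolation=2))
E
python3 s.py s1
```

```text
clock 3.025 tcp [0.6177 0.068  0.2199] yaw -159.6206863281013 j [ 0.0552  0.1458  1.2249 -0.0005  1.7715 -1.16  ] F [-0.3753 -0.3122  0.6983] w 0.0012872824354234246 0.0
shift mm [ 2.1629  2.3738 51.8909] turn deg [-0.0396 -0.0218 -0.3793]
```

View pics/s1.png

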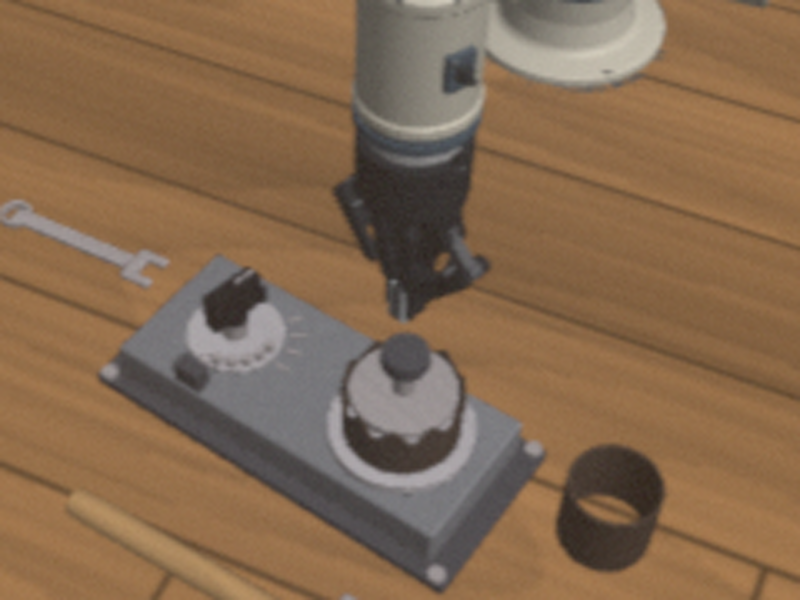

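The shut fingertips, at about (402,310) in the crop, stand right above the cap button at (405,355). I'll come down, then press slowly.

>>> play_rows(rows="1 1 16 0 0 0; 2 2 30 0 0 0; 2 2 36 0 0 0; 2 2 40 0 0 0; 2 2 42 0 0 0")

```text
clock: 3.7
tcp_pos: [0.6167, 0.0707, 0.1779]
ee_rot: [0.555, 3.092, 0.0]
force: [-0.2, -0.4, 0.6]
width: 0.001
grip_force: 0.0
```

>>> play_rows(rows="0 0 2 0 0 0; 0 0 4 0 0 0; 0 0 6 0 0 0; 0 0 7 0 0 0; 0 0 7 0 0 0")

```text
clock: 4.32
tcp_pos: [0.6169, 0.0708, 0.1712]
ee_rot: [0.555, 3.092, 0.0]
force: [0.4, 0.1, 4.2]
width: 0.003
grip_force: 2.2
```

In contact and sliding at about 4 N. I'll continue to the stop.

>>> play_rows(rows="0 0 1 0 0 0; 0 0 2 0 0 0; 0 0 3 0 0 0; 0 0 4 0 0 0; 0 0 4 0 0 0")

```text
clock: 4.95
tcp_pos: [0.6169, 0.0708, 0.1677]
ee_rot: [0.555, 3.091, 0.0]
force: [-0.3, 0.0, 6.7]
width: -0.001
grip_force: 3.5
```

>>> play_rows(rows="0 0 0.5 0 0 0; 0 0 1 0 0 0; 0 0 1.5 0 0 0; 0 0 1.5 0 0 0")

```text
clock: 5.45
tcp_pos: [0.6169, 0.0708, 0.1677]
ee_rot: [0.554, 3.09, 0.001]
force: [-3.8, -1.1, 11.6]
width: -0.003
grip_force: 5.9
```

It has stopped hard: the force went from 6.7 to 11.6 N with no motion at TCP z 0.1677, so the tip is at about 0.149. The cap is home. Retreating and going to the knob.

>>> play_rows(rows="0 0 -20 0 0 0; 0 0 -50 0 0 0; 0 0 -50 0 0 0")

```text
clock: 5.82
tcp_pos: [0.6176, 0.0709, 0.2186]
ee_rot: [0.554, 3.088, 0.002]
force: [0.1, 0.1, -0.3]
width: -0.004
grip_force: 0.0
```

```bash
python3 g.py .586 -.0955 .175 160
```

```text
clock 5.825 tcp [0.6176 0.0709 0.2186] yaw -159.6616066929201 j [ 0.0595  0.1416  1.2318  0.0001  1.7636 -1.1563] F [ 0.1201  0.1095 -0.272 ] w -0.0038095145604163288 0.0
shift mm [ -28.0225 -167.0655   43.3644] turn deg [ 0.1094  0.2381 -0.3384]
```

>>> play_rows(rows="-8 -45 0 0 0 0; -15 -90 0 0 0 0; -22 -135 10 0 0 0; -28 -167 30 0 0 0; -28 -167 43 0.1 0.2 0", gripper=0.7)

```text
clock: 6.45
tcp_pos: [0.5837, -0.0975, 0.1699]
ee_rot: [-0.559, -3.084, 0.002]
force: [0.8, 0.2, 1.0]
width: 0.697
grip_force: 0.0
```

>>> play_rows(rows="0 0 0 0 0 0; 0 0 0 0 0 0")

```text
clock: 6.7
tcp_pos: [0.5852, -0.0944, 0.1728]
ee_rot: [-0.552, -3.089, 0.001]
force: [-0.5, 0.2, 0.2]
width: 0.701
grip_force: 0.0
```

```bash
python3 g.py .586 -.0955 .103 160; python3 s.py s2; python3 - <<'E'
from h import *
n="scene"
im,d=imaging.grab_frame(n);P=cloud(d,n)
r=spotter.masks_of("knob_grip",n)
for x in r[:2]:
    Q=P[x["region"]&(d>0)];T=Q[abs(Q[:,2]-.118)<.006]
    if len(T)>5: print(x["p"],len(T),cv2.minAreaRect((T[:,:2]*1000).astype(np.float32)))
print([(x["position"],x["p"],onplane(x["position"],n,.103)) for x in spotter.pinpoint("knob_grip",n)[:2]])
E
```

```text
clock 6.7 tcp [ 0.5852 -0.0944  0.1728] yaw -159.7423508910544 j [-0.2169  0.0728  1.3862 -0.0009  1.6859 -1.4342] F [-0.4809  0.172   0.2303] w 0.7014129496891286 0.0
shift mm [-1.3292 -0.6492 69.7841] turn deg [-0.0766 -0.1877 -0.2577]
0.59 89 ((587.0776977539062, -94.78610229492188), (17.191436767578125, 52.03696060180664), 68.57157135009766)
[([180.6, 291.1], 0.78, array([ 0.58991088, -0.08939804,  0.103     ]))]
```

View pics/s2.png

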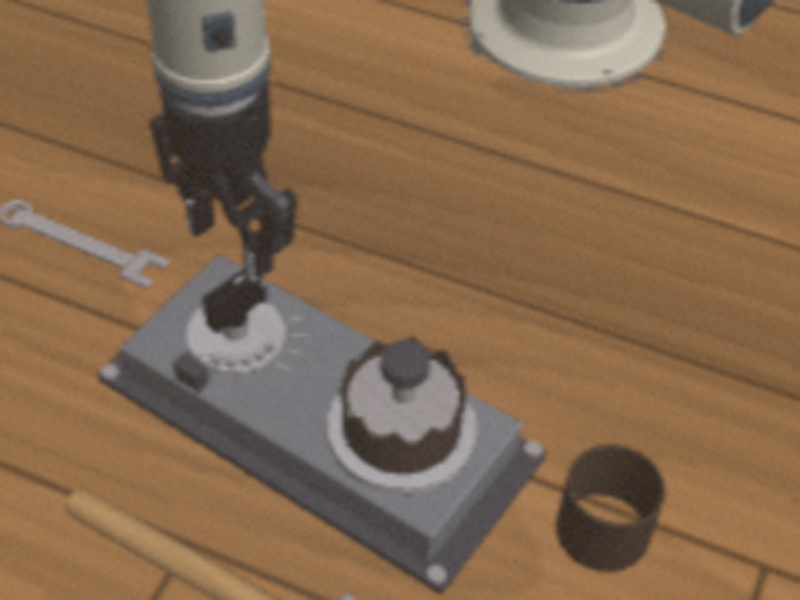

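The cap has clearly sunk into the crown, and the button is at (405,360). The open fingers straddle the bar at (235,300). Descending and gripping.

>>> play_rows(rows="-1 -0.6 25 0 0 0; -1 -0.6 50 0 0 0; -1 -0.6 64 0 0 0; -1 -0.6 70 0 0 0; -1 -0.6 70 0 0 0")

```text
clock: 7.52
tcp_pos: [0.5855, -0.0964, 0.1028]
ee_rot: [-0.554, -3.089, 0.002]
force: [1.1, 0.6, 0.5]
width: 0.699
grip_force: 0.0
```

>>> play_rows(rows="0 0 0 0 0 0; 0 0 0 0 0 0; 0 0 0 0 0 0; 0 0 0 0 0 0; 0 0 0 0 0 0", gripper=0, grip_force=50)

```text
clock: 8.15
tcp_pos: [0.5857, -0.0968, 0.1037]
ee_rot: [-0.555, -3.09, 0.002]
force: [-1.5, -0.8, 5.5]
width: 0.233
grip_force: 49.0
```

```bash
python3 g.py .586 -.0955 .103 160; python3 -c "
from h import *
print(get_obs()['wrist_torque'])"
```

```text
clock 8.15 tcp [ 0.5857 -0.0968  0.1037] yaw -159.64918264185002 j [-0.2202  0.0963  1.4843 -0.0016  1.563  -1.4358] F [-1.504  -0.84    5.5201] w 0.23287112691570566 48.95736873149872
shift mm [0.1711 1.3388 0.7069] turn deg [-0.1075 -0.101  -0.3509]
[-0.1513559   0.28022413  0.03023153]
```

>>> play_rows(rows="0 0 0 0 0 0; 0 0 0 0 0 0; 0 0 0 0 0 0")

```text
clock: 8.52
tcp_pos: [0.5857, -0.0968, 0.1038]
ee_rot: [-0.555, -3.09, 0.002]
force: [-0.9, -0.9, 5.4]
width: 0.234
grip_force: 49.0
```

```bash
python3 s.py s3;  python3 -c "
from h import *
o=get_obs();print(o['wrist_torque'],o['force'],o['width'],o['grip_force'])"
```

```text
[-0.21508137  0.27383089  0.03627752] [-1.31887833 -0.31288709  6.20351237] 0.23404677005184923 48.95651891827583
```

View pics/s3.png

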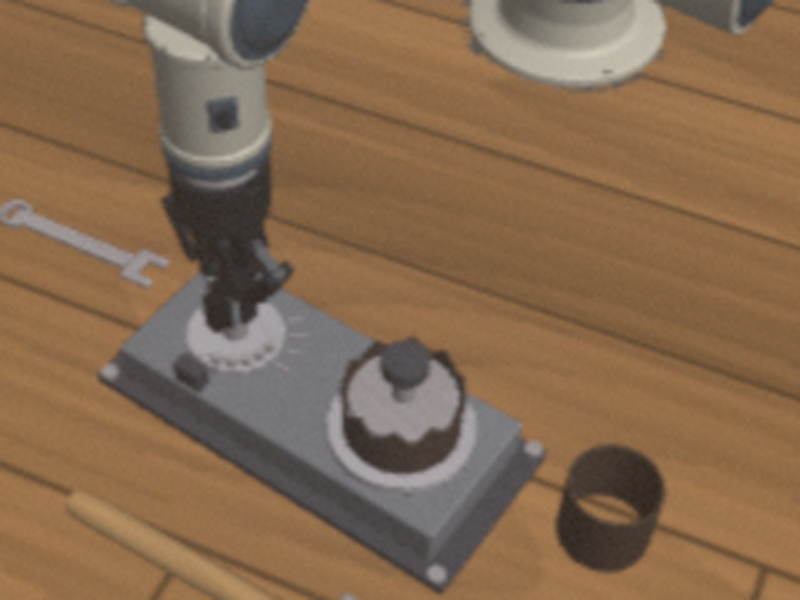

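The bar is gripped between the pads at (235,300). The knob reads about 0.17 rad now, so the third stop is about +65° about tool z. Turning in steps while watching the wrist torque.

>>> play_rows(rows="0 0 0 0 0 5; 0 0 0 0 0 10; 0 0 0 0 0 15; 0 0 0 0 0 20; 0 0 0 0 0 25")

```text
clock: 9.2
tcp_pos: [0.5856, -0.0969, 0.1038]
ee_rot: [-1.215, -2.895, 0.004]
force: [-3.0, -1.2, 5.8]
width: 0.231
grip_force: 49.0
```

```bash
python3 g.py .586 -.0955 .103 94.9;  python3 -c "
from h import *
o=get_obs();print(o['wrist_torque'])"
```

```text
clock 9.2 tcp [ 0.5856 -0.0969  0.1038] yaw -134.4775044465998 j [-0.2203  0.0962  1.4843 -0.0019  1.5633 -0.9966] F [-3.0315 -1.2328  5.7561] w 0.230780523067512 49.0277436375618
shift mm [0.7331 1.3203 0.7557] turn deg [-0.1708  0.0119 39.5774]
[-0.21998349  0.38965084  0.27237184]
```

>>> play_rows(rows="0 0 0 0 0 4; 0 0 0 0 0 8; 0 0 0 0 0 12; 0 0 0 0 0 16; 0 0 0 0 0 20")

```text
clock: 9.82
tcp_pos: [0.5855, -0.097, 0.1037]
ee_rot: [-1.699, -2.641, 0.004]
force: [-3.2, -1.3, 6.1]
width: 0.233
grip_force: 49.1
```

```bash
python3 g.py .586 -.0955 .103 94.9;  python3 -c "
from h import *
o=get_obs();print(o['wrist_torque'])"
```

```text
clock 9.825 tcp [ 0.5855 -0.097   0.1037] yaw -114.50646960197619 j [-0.2204  0.0962  1.4844 -0.0021  1.5634 -0.6481] F [-3.1685 -1.2574  6.1492] w 0.23288168439641063 49.05923813581467
shift mm [1.1683 1.128  0.6941] turn deg [-0.1815  0.0412 19.6063]
[-0.30257499  0.454707    0.26500526]
```

Torque is 0.27 Nm at both supposed stops, so I'll map the click phase with small steps to be sure.

>>> play_rows(rows="0 0 0 0 0 1.5; 0 0 0 0 0 3; 0 0 0 0 0 3")

```text
clock: 10.2
tcp_pos: [0.5854, -0.097, 0.1037]
ee_rot: [-1.764, -2.598, 0.005]
force: [-2.5, -1.4, 6.0]
width: 0.234
grip_force: 49.1
```

```bash
cat > t.py <<'E'
from h import *
from scipy.spatial.transform import Rotation as R
o=get_obs();x=R.from_rotvec(o['ee_rot']).apply([1,0,0]);print(o['clock'],np.round(o['wrist_torque'],3),np.round(o['force'],1),'yaw',round(np.degrees(np.arctan2(x[1],x[0])),2),o['width'])
E
python3 t.py
```

```text
10.2 [-0.299  0.455  0.377] [-2.5 -1.4  6. ] yaw 111.66 0.23399948702104634
```

>>> play_rows(rows="0 0 0 0 0 1.5; 0 0 0 0 0 3; 0 0 0 0 0 3")

```text
clock: 10.58
tcp_pos: [0.5854, -0.097, 0.1037]
ee_rot: [-1.831, -2.551, 0.005]
force: [-1.8, -1.9, 6.1]
width: 0.233
grip_force: 49.1
```

```bash
python3 t.py
```

```text
10.575 [-0.349  0.464  0.222] [-1.8 -1.9  6.1] yaw 108.64 0.23255868173797276
```

>>> play_rows(rows="0 0 0 0 0 1.5; 0 0 0 0 0 3; 0 0 0 0 0 3")

```text
clock: 10.95
tcp_pos: [0.5854, -0.0971, 0.1037]
ee_rot: [-1.898, -2.502, 0.005]
force: [-1.8, -1.9, 5.6]
width: 0.232
grip_force: 49.1
```

```bash
python3 t.py
```

```text
10.95 [-0.299  0.577  0.02 ] [-1.8 -1.9  5.6] yaw 105.62 0.23182249319694836
```

>>> play_rows(rows="0 0 0 0 0 1.5; 0 0 0 0 0 3; 0 0 0 0 0 3")

```text
clock: 11.32
tcp_pos: [0.5854, -0.0971, 0.1038]
ee_rot: [-1.963, -2.451, 0.005]
force: [-2.9, -1.4, 6.0]
width: 0.235
grip_force: 49.1
```

```bash
python3 t.py
```

```text
11.325 [-0.349  0.515 -0.039] [-2.9 -1.4  6. ] yaw 102.61 0.23548789436306722
```

>>> play_rows(rows="0 0 0 0 0 1.5; 0 0 0 0 0 3; 0 0 0 0 0 3")

```text
clock: 11.7
tcp_pos: [0.5853, -0.0971, 0.1037]
ee_rot: [-2.027, -2.399, 0.005]
force: [-3.1, -1.3, 5.6]
width: 0.234
grip_force: 49.1
```

```bash
python3 t.py
```

```text
11.7 [-0.299  0.528 -0.077] [-3.1 -1.3  5.6] yaw 99.6 0.23417088347453055
```

>>> play_rows(rows="0 0 0 0 0 1; 0 0 0 0 0 2; 0 0 0 0 0 2")

```text
clock: 12.08
tcp_pos: [0.5853, -0.0971, 0.1037]
ee_rot: [-2.068, -2.363, 0.005]
force: [-3.3, -2.0, 6.5]
width: 0.236
grip_force: 49.1
```

```bash
python3 t.py; python3 s.py s4
```

```text
12.075 [-0.245  0.555 -0.147] [-3.3 -2.   6.5] yaw 97.61 0.23587481235587104
```

View pics/s4.png

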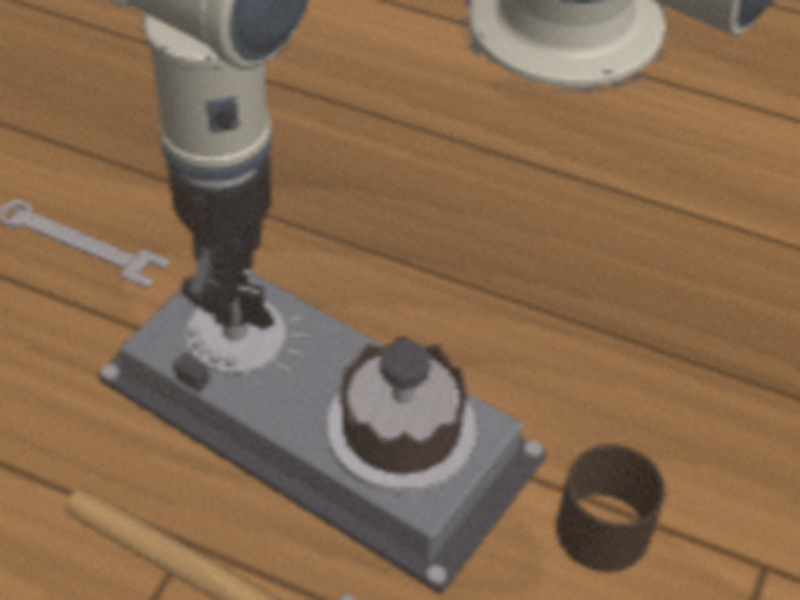

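The knob nose now points along the fixture toward the crown side, at about (270,318). Torque is negative, so the detent is pulling the knob forward and the stop lies just ahead.

>>> play_rows(rows="0 0 0 0 0 1; 0 0 0 0 0 1.5; 0 0 0 0 0 1.5")

```text
clock: 12.5
tcp_pos: [0.5853, -0.0971, 0.1037]
ee_rot: [-2.099, -2.336, 0.005]
force: [-2.7, -1.7, 6.0]
width: 0.233
grip_force: 49.1
```

```bash
python3 t.py
```

```text
12.5 [-0.265  0.554 -0.052] [-2.7 -1.7  6. ] yaw 96.12 0.2334985922769686
```

>>> play_rows(rows="0 0 0 0 0 0.7; 0 0 0 0 0 1; 0 0 0 0 0 1; 0 0 0 0 0 1")

```text
clock: 13.0
tcp_pos: [0.5853, -0.0971, 0.1037]
ee_rot: [-2.119, -2.318, 0.005]
force: [-2.9, -2.1, 6.3]
width: 0.235
grip_force: 49.1
```

```bash
python3 t.py;python3 - <<'E'
from h import *
n="scene"
im,d=imaging.grab_frame(n);P=cloud(d,n)
for t in("knob_grip","indexer"):
  for x in spotter.masks_of(t,n)[:1]:
    Q=P[x["region"]&(d>0)];T=Q[abs(Q[:,2]-.116)<.008] if t=="knob_grip" else Q[abs(Q[:,2]-.052)<.004]
    if len(T)>5: print(t,x["p"],len(T),cv2.minAreaRect((T[:,:2]*1000).astype(np.float32)))
x=spotter.pinpoint("cap_top",n);y=spotter.masks_of("cap_top",n)
Q=P[y[0]["region"]&(d>0)];print("cap top z",np.percentile(Q[:,2],[90,97]))
for a in (-95.1,-85.1,-75.1,-65.1): print(a,proj([.586+.032*np.cos(np.radians(a)),-.0955+.032*np.sin(np.radians(a)),.1],n))
E
```

```text
13.0 [-0.292  0.562  0.046] [-2.9 -2.1  6.3] yaw 95.13 0.234885191312292
knob_grip 0.63 43 ((585.767578125, -78.04714965820312), (16.027809143066406, 18.267004013061523), 8.913445472717285)
indexer 0.62 2123 ((602.9912719726562, -10.326019287109375), (317.5126647949219, 136.60580444335938), 79.34033203125)
cap top z [0.14923598 0.15088445]
-95.1 [280.18298964 175.19918826]
-85.1 [279.20679607 176.57201931]
-75.1 [278.5478929  178.04475609]
-65.1 [278.22887512 179.57395656]
```

Torque crosses zero at about 95.5°, where stop three was predicted, after a 64.5° turn. The cap top measures 0.149 m, so it is home. Handing in.

```bash
python3 -c "
from h import *
print(ticket.hand_in())"
```

```text
the job is handed in; nothing more can be done
None
```

The job is handed in, with no verdict returned: the cap measures fully home (top at 0.149 m) and the knob is held at the third stop (about 1.30 rad, 49 N grip); I kept clear of the hammer, wrench, tube and leaf but did not re-measure them.

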